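Clamp the wax scraper's blade in the thumbwheel clamp

ROBOT

A 7-joint arm with a two-finger parallel gripper is mounted at the origin on a cart in front of the work surface, level with it; the furniture and walls round the work are solid. World frame = base frame: x ahead of the robot, y to its left, z up, the work surface at z = 0. Lengths are in mm, angles in rad, forces in N, time in s.
With the tool pointing down it reaches from about 400 to 900 mm from the base axis. Payload 5.6 kg.
Tool frame: the origin (TCP) lies midway between the tips of the shut fingers; the grasp point (between the pads) lies 19 mm behind it; z points along the fingers, y is the line along which they close (so a half turn about z gives the same grasp; the last joint's range is limited). The gripper opens to 92 mm and grips with 3 to 60 N. Pads are 20 mm wide; open, the fingers measure 128 mm over their backs; the gripper's body (75 mm by 189 mm) begins 69 mm behind the grasp point.
Start: joints at [1.116, 0.468, -0.012, 1.603, 0.006, 1.071, -0.056], TCP at [260.129, -595.687, 180.192] pointing down, gripper open.
Joint ranges: [-2.53, 2.53], [-0.31, 2.02], [-1.57, 1.55], [0.28, 2.44], [-1.29, 4.43], [0.15, 1.84], [-2.92, 2.92]. Speed limits (rad/s): [2.57, 2.57, 3.14, 3.14, 3.14, 3.14, 3.14].

INTERFACE

Orientations are given as a rotation vector (axis times angle).
In Python, from cell import robot, grip, kin, viewer gives the robot as it stands. Calls block until the motion is done:
- robot.movep(position, orientation): joint-space move of the TCP to a pose.
- robot.servo_line(position, feed=150, rotation=None): straight line of the TCP; rotation=None keeps the orientation; feed is the mean speed in mm/s.
- robot.goto_joints(angles): joint-space move.
- grip(opening, newtons=None): opening from 0.0 (shut) to 1.0 (fully open); newtons is the grip in N (None keeps the last); returns when the fingers have stopped.
- robot.hold(seconds).
- kin.ik(position, orientation): joint angles nearest the present ones, or None.
- robot.observe(): the state.
- viewer.read_camera(name): name is "scene" or "top" or "wrist"; returns the picture (400x640x3 uint8, red, green, blue); there is no depth.
- viewer.camera_info(name): a dict with "camera_matrix" (3x3 intrinsics, pixels), "R" (3x3) and "t" (3): a world point X has camera coordinates R X + t. Camera axes: x right, y down, z forward; pixel columns grow to the right and rows downward; lengths in mm; the calibration is good to about 2 mm. A picture is of the moment at which its call begins: read the wrist's pose just before it. camera_info takes no time and is no camera call; for the wrist camera it gives the pose at the moment of the call.
A pose or a line that the arm cannot do raises robot.IKError and nothing moves.
- robot.job_done(): hands the job in; it is judged then, once.
Trained networks look in the newest picture that a camera, given by its name, has taken for a name from the list of things; names that differ only in an ending like _2 or _b are one class to them, and where a whole thing is asked for, a point or a joint stands for the part that bears it (a point fixed in the world has none). Each returns a list of dicts, best first, with "confidence" (0 to 1); they miss things now and then, are a little off and sometimes report something else, mostly with a low value. They report only what shows in the picture. A call takes as long as a camera call.
- viewer.silhouettes(name, camera): "mask" (400x640 bool, what is visible of it).
- viewer.pinpoint(name, camera): "at" ([x, y, z] in mm, in the coordinates of the camera as it stood for that picture, good to about 4 mm: a listed point, or the origin of a listed thing).
The state is a dict: "t": time; "joints": joint angles; "joint_velocities": joint speeds; "joint_torque": joint torques, N m; "tcp_pos": TCP position; "tcp_rot": TCP orientation; "contact_force": force on the tool from outside, world axes, zero at the start; "wrist_torque": the same for the moment, N m; "grip_width": opening from 0.0 (shut) to 1.0 (fully open); "grip_force": force on a finger pad.
Only numpy, scipy, OpenCV 4.12 (cv2) and the standard library are available. Lean on these libraries where they do the work, as an engineer would, in place of code of your own. Each camera call takes 0.05 s, during which the arm holds its last target. There are 200 camera calls.

TASK

Mount the wooden-handled scraper in the blade clamp: roll the clamp's recessed thumbwheel with a fingertip until the jaw is open wide enough, slide the blade flat into the slot under the lips until its edge is up against the end stop, then roll the thumbwheel the other way until the jaw grips the blade. Move the jaw only by its thumbwheel, let go of everything, leave the scraper lying straight in the slot, and do not disturb the steel rule, the open tin or the small stepped punch.

Things in the scene. Friction and masses are not known exactly. Their poses are not given: they have to be found in the camera images.
- clamp: blade clamp fixed on the bench, plate 80 x 136 x 3 mm. Origin: bench level, under the slot; z up; the slot's mouth faces its -x (roughly towards the robot), the blade goes in along +x. In this frame (mm): fixed aluminium fence x -45 to 21, inner face at y = -28; moving jaw facing it; grey wheel housing on the +y side, x -34 to 34, y 55 to 93, 42 high. Slot floor 3 above the bench
- slot_stop (a point): point in the slot on the end stop's face: clamp frame x = 15, y = 0, z = 7 mm; axes as the clamp's. The end stop is 20 mm high
- slot_mouth (a point): point in the plane of the slot's mouth: clamp frame x = -45, y = 0, z = 7 mm; axes as the clamp's. Fence and jaw each have a lip reaching 8 mm over the slot, underside 20 mm and top 24 mm above the bench: the blade must be slid in from the mouth, it cannot be laid in from above
- wheel_top (a point): highest point of the thumbwheel's rim: clamp frame x = 0, y = 74, z = 50 mm. Knurled dark steel wheel, radius 24 mm, 9 mm wide, axis along the clamp's y, 26 mm above the bench; the rim stands 8 mm out of the housing's top. It turns by a fingertip pressed on top with about 4 to 8 N and drawn along the clamp's x, some 20 to 25 mm a stroke, then lift and go back
- wheel (a joint): angle of the thumbwheel, 0 to 4.0 rad between its end stops; grows as the top of the rim rolls towards the clamp's +x (away from the mouth), which opens the jaw: slot width = 45 mm + 6 mm per rad (45 to 69 mm). The 56 mm blade goes in easily from about 3 rad on and is gripped near 1.7 rad. Friction 0.05 N m: it stays where it is left
- scraper: wax scraper lying flat, loose, 0.09 kg, 202 mm long along its x: wooden handle at x -101 to 21 mm, 25 mm wide, 20 mm high; steel blade to x = +101 mm, its edge there 56 mm wide, underside 4 mm and top 10 mm above the origin. Origin: centre of the underside. It balances near x = -28 mm
- scraper_tip (a point): middle of the blade's edge: scraper frame x = 101, y = 0, z = 7 mm; axes as the scraper's
- steel_rule: steel rule on a wooden back, 200 x 25 x 10 mm, along its x; origin centre of the underside; leave it alone
- wick_tin: open round tin, 66 mm across, 40 mm high; origin centre of the underside; leave it alone
- die_plug: stepped steel punch, 37 mm across, 35 mm high; origin centre of the underside; leave it alone
- jaw: the moving steel jaw: clamp frame x -40 to 16 mm, 24 mm high with an 8 mm lip over the slot, and a lug 36 mm high at x -10 to 10. Origin at bench level on its inner face, x = 0 of the clamp; axes as the clamp's. It slides along the clamp's y: inner face at y = 17 to 41 mm, so the slot is 28 mm + that y wide. Driven by the wheel

How it is judged:
By the outcome, as a careful person would: the job done as asked, in the order asked, and still so for the second after the job is handed in, with the robot touching nothing.
It also fails if it takes over 72 s, if anything falls off the work surface, if the arm or the gripper's body presses on something with over 40 N, if the wrist force passes 120 N, or if a joint passes its speed limit or range.

## Working session

There is one attempt and no reset: what is moved stays moved. The work goes in short steps, each a Python script; the robot and the scene stay as the last script left them, time stands still between calls to the robot, and variables do not carry over. Pictures are saved under pics/ and viewed, at most 10 in all, crops included, and the job is handed in when it is done.

```bash
ls; mkdir -p pics; cat > h.py <<'E'
import numpy as np, cv2
from cell import robot, grip, kin, viewer
def w(cam,p,ci=None):
    ci=ci or viewer.camera_info(cam); return np.array(ci["R"]).T@(np.array(p)-np.array(ci["t"]))
def pp(n,cam,ci=None):
    for d in viewer.pinpoint(n,cam)[:2]: print(cam,n,round(d["confidence"],2),w(cam,d["at"],ci).round(1))
E
python3 - <<'E'
from h import *
a=[]
for c in("scene","top"):
    im=viewer.read_camera(c); cv2.imwrite(f"pics/{c}0.png",im[:,:,::-1])
    for n in "clamp slot_stop slot_mouth wheel_top scraper scraper_tip jaw steel_rule wick_tin die_plug".split(): pp(n,c)
    print(viewer.camera_info(c))
s=robot.observe();print(s["t"],s["tcp_rot"],s["contact_force"])
E
```

```text
pics
scene clamp 0.88 [629.7 -13.4  -0.9]
scene slot_stop 0.84 [651.8 -13.6   9.8]
scene slot_mouth 0.6 [590.  -13.5   8. ]
scene wheel_top 0.73 [629.5  59.6  48. ]
scene scraper 0.97 [523.6 266.5  -1.6]
scene scraper_tip 0.48 [630.7  56.2  52.1]
scene jaw 0.6 [ 6.354e+02  4.500e+00 -5.000e-01]
scene steel_rule 0.79 [ 490.6 -255.3    2. ]
scene wick_tin 0.55 [ 743.  -206.2   -5.5]
scene die_plug 0.5 [704.7 225.3   1.7]
scene die_plug 0.39 [630.1 -14.   -1.7]
{'camera_matrix': array([[411.23028033,   0.        , 312.37917249],
       [  0.        , 411.23028033, 196.67668419],
       [  0.        ,   0.        ,   1.        ]]), 'R': array([[-0.87120098, -0.49064037, -0.01675931],
       [-0.23713279,  0.45046337, -0.8607269 ],
       [ 0.42985682, -0.74589194, -0.50879105]]), 't': array([545.74991941, 220.70489015, 828.80688213])}
top clamp 0.81 [629.4 -21.9  -3.2]
top clamp 0.24 [705.1 223.3   2.3]
top slot_stop 0.89 [653.7 -14.2   5.9]
top slot_stop 0.33 [629.8 -17.5  -1.5]
top slot_mouth 0.69 [586.4 -13.1   7.8]
top slot_mouth 0.47 [ 487.9 -256.5   -0.9]
top wheel_top 0.97 [631.2  54.2  52.8]
top wheel_top 0.6 [627.  263.7   6.6]
top scraper_tip 0.93 [626.3 265.5   6.8]
top scraper_tip 0.53 [632.1 -20.3  -3. ]
top jaw 0.7 [636.2   4.7  -0.8]
top jaw 0.34 [651.8 -16.6   1.6]
top steel_rule 0.87 [ 488.5 -257.     3.1]
top wick_tin 0.84 [ 738.7 -202.4   -2.1]
top die_plug 0.45 [704.6 226.6   3. ]
{'camera_matrix': array([[485.10054893,   0.        , 321.1477158 ],
       [  0.        , 485.10054893, 195.11812089],
       [  0.        ,   0.        ,   1.        ]]), 'R': array([[ 0.01611805, -0.99984788, -0.00666485],
       [-0.99407659, -0.01530778, -0.10759833],
       [ 0.10747994,  0.00835965, -0.99417211]]), 't': array([ -31.41344159,  608.00909593, 1318.79684898])}
1.1 [ 3.07520483e+00  6.42178736e-01 -3.86099997e-05] [-0.48638289 -1.05935687  0.11167244]
```

View pics/scene0.png

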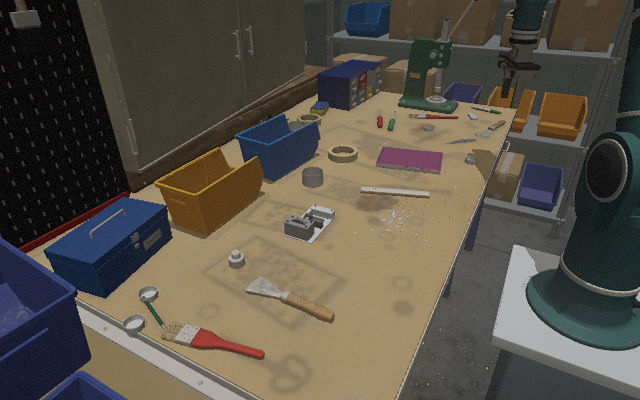

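View pics/top0.png

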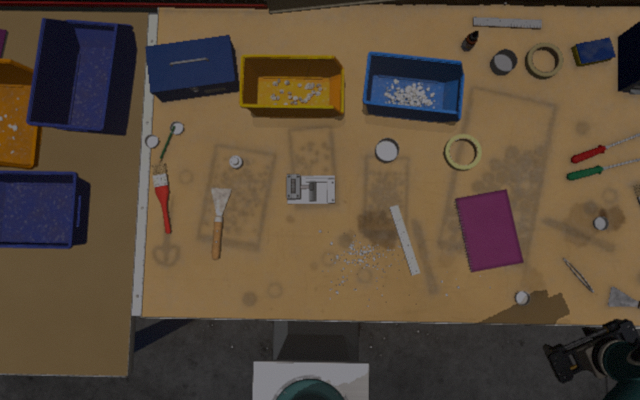

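```bash
python3 - <<'E'
from h import *
def look(n,names):
    ci=viewer.camera_info("wrist"); im=viewer.read_camera("wrist"); cv2.imwrite(f"pics/{n}.png",im[:,:,::-1])
    for k in names: pp(k,"wrist",ci)
    print(ci["R"].round(3).tolist(),(-ci["R"].T@ci["t"]).round(1),ci["camera_matrix"][0,0])
robot.movep([590,0,280],[np.pi,0,0])
robot.hold(.3)
look("w1","clamp slot_stop slot_mouth wheel_top jaw".split())
robot.movep([540,265,280],[np.pi,0,0])
robot.hold(.3)
look("w2","scraper scraper_tip die_plug".split())
s=robot.observe();print(s["t"],s["joints"],s["tcp_pos"])
E
```

```text
wrist clamp 0.96 [635.  -12.1  -2.6]
wrist slot_stop 0.82 [651.3 -17.3   2.6]
wrist slot_stop 0.24 [633.9  62.8  46.4]
wrist slot_mouth 0.66 [589.  -21.2   9.8]
wrist slot_mouth 0.59 [630.6  59.7  51.3]
wrist wheel_top 0.7 [631.8  58.5  50.6]
wrist jaw 0.87 [633.5   2.3   2.4]
[[-0.001, -1.0, -0.001], [-0.971, 0.001, 0.238], [-0.238, 0.001, -0.971]] [656.2  -1.1 484. ] 317.3335553646102
wrist scraper 0.95 [523.  271.1   1.4]
wrist scraper_tip 0.8 [629.3 263.9   5.7]
wrist die_plug 0.58 [7.015e+02 2.241e+02 5.000e-01]
[[-0.002, -1.0, -0.001], [-0.971, 0.002, 0.238], [-0.238, 0.001, -0.971]] [606.7 263.1 484. ] 317.3335553646102
5.6917 [-0.11407227  0.35765829 -0.51916964  1.58220011  0.1840557   1.25076008
 -2.23526365] [540.10492286 264.74172965 280.00819   ]
```

```bash
python3 - <<'E'
import cv2,numpy as np
a=cv2.imread("pics/w1.png")[130:310,200:440];b=cv2.imread("pics/w2.png")[130:370,200:440]
cv2.imwrite("pics/w1c.png",cv2.resize(a,None,fx=3.3,fy=3.3,interpolation=2))
cv2.imwrite("pics/w2c.png",cv2.resize(b,None,fx=2.5,fy=2.5,interpolation=2))
E
```

```text
(no output)
```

View pics/w1c.png

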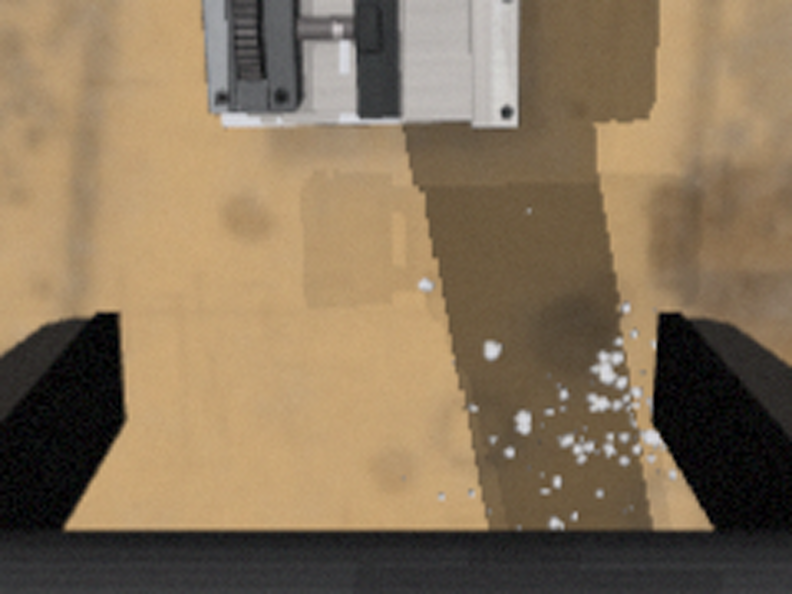

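View pics/w2c.png

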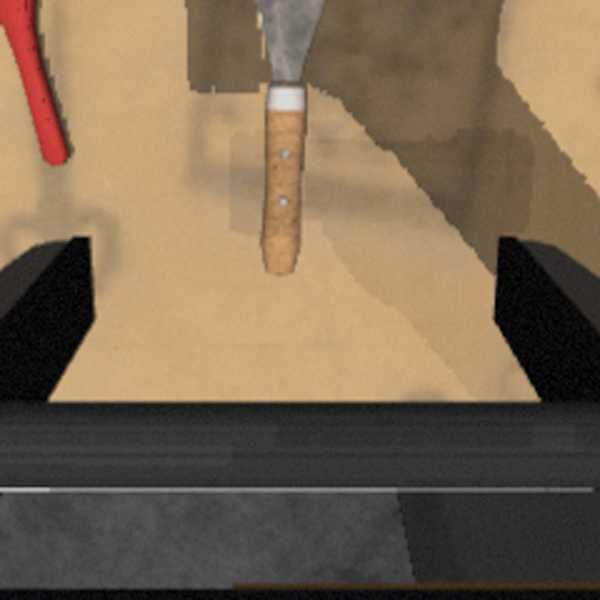

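```bash
cat >> h.py <<'E'
def proj(K,R,t,P):
    c=np.atleast_2d(P)@R.T+t; q=c@K.T; return q[:,:2]/q[:,2:]
def pose(x,y,a):
    return lambda P: np.atleast_2d(P)@np.array([[np.cos(a),np.sin(a),0],[-np.sin(a),np.cos(a),0],[0,0,1]])+[x,y,0]
def draw(im,K,R,t,f,loops,org,s):
    for L in loops:
        p=((proj(K,R,t,f(L))-org+.5)*s).round().astype(np.int32); cv2.polylines(im,[p],True,(0,0,255),1)
def rect(x0,x1,y0,y1,z): return np.array([[x0,y0,z],[x1,y0,z],[x1,y1,z],[x0,y1,z]],float)
HOUS=rect(-34,34,55,93,42); FENCE=rect(-45,21,-20,-20,24)
WHEEL=rect(-17,17,69.5,78.5,42)
HAND=rect(-101,21,-12.5,12.5,12); BLADE=np.array([[101,-28,10],[101,28,10],[101,28,4],[101,-28,4.]])
E
python3 - <<'E'
from h import *
K=viewer.camera_info("wrist")["camera_matrix"]
R=viewer.camera_info("wrist")["R"]
outs=[]
for n,c,f,loops,o in [("w1",[656.2,-1.1,484.],pose(633,-15.5,0.01),[HOUS,FENCE,WHEEL,rect(-45,-45,-28,17,3)],(240,75)),
                    ("w2",[606.7,263.1,484.],pose(525,266,-.02),[HAND,BLADE],(250,100))]:
    im=cv2.imread(f"pics/{n}.png"); x,y=o; s=4
    im=cv2.resize(im[y:y+145,x:x+(115 if n=="w1" else 85)],None,fx=s,fy=s,interpolation=2)
    draw(im,K,R,-R@np.array(c),f,loops,np.array(o),s); outs.append(im)
cv2.imwrite("pics/ov.png",np.hstack(outs))
# scraper axis pixels at z=20
for u in [(312,238.8),(314.4,170)]:
    d=R.T@np.linalg.inv(K)@[*u,1]; c=np.array([606.7,263.1,484]); print((c+d*(14-c[2])/d[2]).round(1))
E
```

```text
[427. 272.  14.]
[536.  267.9  14. ]
```

View pics/ov.png

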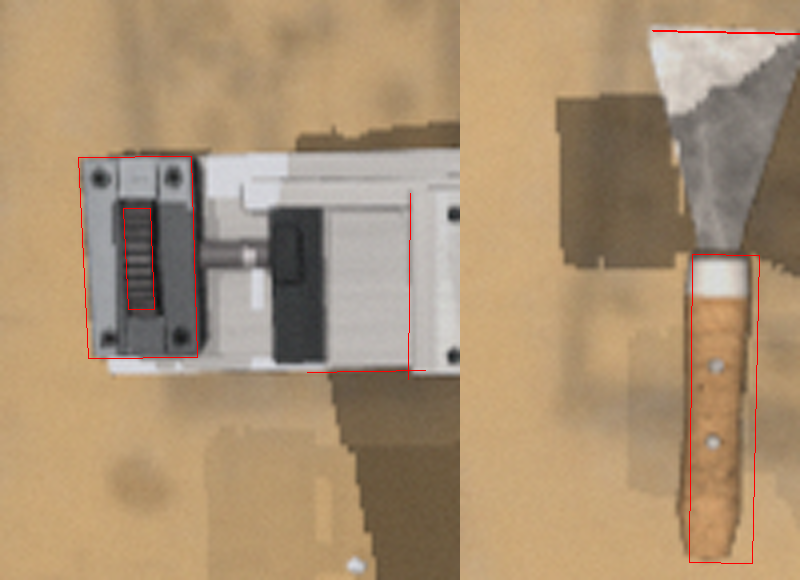

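```bash
cat >> h.py <<'E'
from scipy.spatial.transform import Rotation as Ro
C=pose(633,-15.5,0.01); CA=0.01
def down(a): return (Ro.from_euler("z",a)*Ro.from_rotvec([np.pi,0,0])).as_rotvec()
def F(): return np.array(robot.observe()["contact_force"])
def stroke(sgn,half=11,z0=None,y=74,target=6,n=4):
    """press on the wheel top and draw the tip along clamp x; returns touch height"""
    zt=z0 or 53
    robot.servo_line(C([-sgn*half,y,zt+4])[0],feed=150)
    robot.servo_line(C([-sgn*half,y,zt+.8])[0],feed=60)
    robot.hold(.05); f0=F()[2]; z=zt+.8
    while F()[2]-f0<target-1.5 and z>46:
        z-=.4; robot.servo_line(C([-sgn*half,y,z])[0],feed=20)
    log=[(round(z,1),round(F()[2]-f0,1))]; zt=z
    for x in np.linspace(-half,half,n+1)[1:]:
        f=F()[2]-f0; z+=float(np.clip((f-target)*.06,-.3,.3))
        robot.servo_line(C([sgn*x,y,z])[0],feed=40)
        g=F(); log.append((round(z,1),round(g[2]-f0,1),round(g[0],1)))
    robot.servo_line(C([sgn*half,y,zt+5])[0],feed=150)
    print(sgn,log,"t",round(robot.observe()["t"],2)); return zt
def jaw(cam):
    ci=viewer.camera_info(cam); viewer.read_camera(cam); pp("jaw",cam,ci)
E
python3 - <<'E'
from h import *
grip(0)
robot.movep(C([-11,74,90])[0],down(CA))
z=stroke(+1)
jaw("top");jaw("scene")
z=stroke(+1,z0=z)
jaw("top");jaw("scene")
im=viewer.read_camera("wrist"); cv2.imwrite("pics/w3.png",im[:,:,::-1])
E
```

```text
1 [(45.8, np.float64(-0.3)), (45.5, np.float64(-0.4), np.float64(-0.2)), (45.2, np.float64(0.0), np.float64(0.9)), (44.9, np.float64(0.1), np.float64(-0.6)), (44.6, np.float64(1.1), np.float64(0.0))] t 15.25
scene jaw 0.49 [703.4 224.4   3.3]
scene jaw 0.47 [633.    3.7  -1.5]
1 [(45.8, np.float64(0.4)), (45.5, np.float64(0.3), np.float64(0.7)), (45.2, np.float64(-0.5), np.float64(-0.2)), (44.9, np.float64(0.3), np.float64(0.1)), (44.6, np.float64(-0.9), np.float64(-1.4))] t 17.97
top jaw 0.7 [ 7.022e+02  2.236e+02 -1.000e-01]
scene jaw 0.57 [633.6   5.5   3.5]
```

```bash
python3 - <<'E'
from h import *
s=robot.observe(); print({k:s[k] for k in("t","tcp_pos","grip_width","grip_force","contact_force")})
a=cv2.imread("pics/w3.png")[100:340,160:480]; cv2.imwrite("pics/w3c.png",cv2.resize(a,None,fx=2.4,fy=2.4,interpolation=2))
E
```

```text
{'t': 18.2167, 'tcp_pos': array([643.13346882,  58.5623744 ,  50.73768889]), 'grip_width': 0.0030818275040078676, 'grip_force': 0.0, 'contact_force': array([ 0.05011919, -0.11580433, -0.54212669])}
```

View pics/w3c.png

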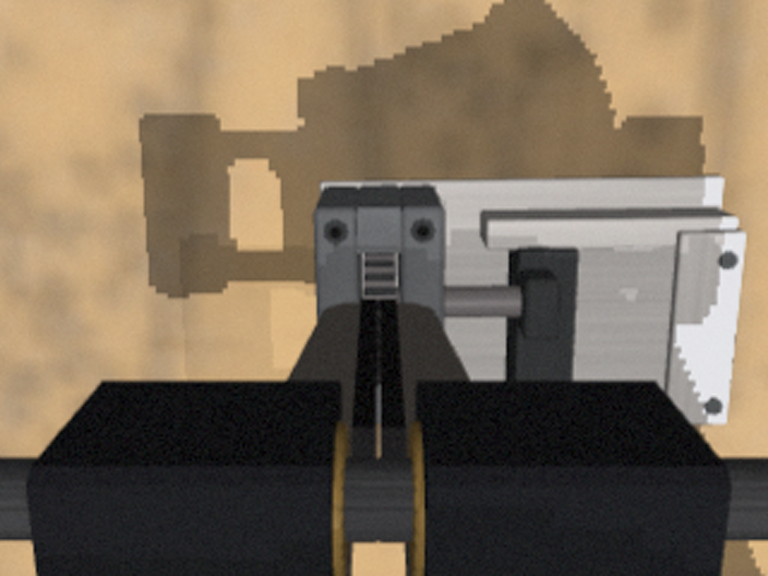

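```bash
python3 - <<'E'
from h import *
ci=viewer.camera_info("wrist");K,R,t=ci["camera_matrix"],ci["R"],ci["t"]
T=np.array(robot.observe()["tcp_pos"])
for P in (T,T+[10,0,0],T-[10,0,0],C([0,74,50])[0],C([34,74,42])[0],C([17,74,42])[0]):
    print(P.round(1),((proj(K,R,t,P)[0]-[160,100])*2.4).round(0))
E
```

```text
[643.1  58.6  50.7] [376. 293.]
[653.1  58.6  50.7] [376. 259.]
[633.1  58.6  50.7] [375. 327.]
[632.3  58.5  50. ] [376. 329.]
[666.3  58.8  42. ] [376. 206.]
[649.3  58.7  42. ] [376. 264.]
```

```bash
python3 - <<'E'
from h import *
robot.servo_line(C([0,74,52])[0]); robot.hold(.1); f0=np.mean([F() for _ in range(5)],0)
z=50
robot.servo_line(C([0,74,z])[0],feed=60)
print(F()-f0, robot.observe()["tcp_pos"])
while z>34:
    z-=.5; robot.servo_line(C([0,74,z])[0],feed=25); f=F()-f0
    if f[2]>3: break
s=robot.observe();print(z,f.round(1),s["tcp_pos"],s["t"])
cv2.imwrite("pics/w4.png",viewer.read_camera("wrist")[:,:,::-1]); cv2.imwrite("pics/s4.png",viewer.read_camera("scene")[:,:,::-1])
E
```

```text
[-0.17134198 -0.00560783  0.33367634] [632.26705868  58.48800596  49.70087441]
34.0 [-0.9 -0.5 -1.5] [632.2169201   58.45759458  33.94807496] 26.8167
```

```bash
python3 - <<'E'
import cv2,numpy as np
a=cv2.resize(cv2.imread("pics/w4.png")[140:300,230:430],(500,400),interpolation=2)
b=cv2.resize(cv2.imread("pics/s4.png")[160:280,255:345],(300,400),interpolation=2)
cv2.imwrite("pics/c4.png",np.hstack([a,b]))
E
```

```text
(no output)
```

View pics/c4.png

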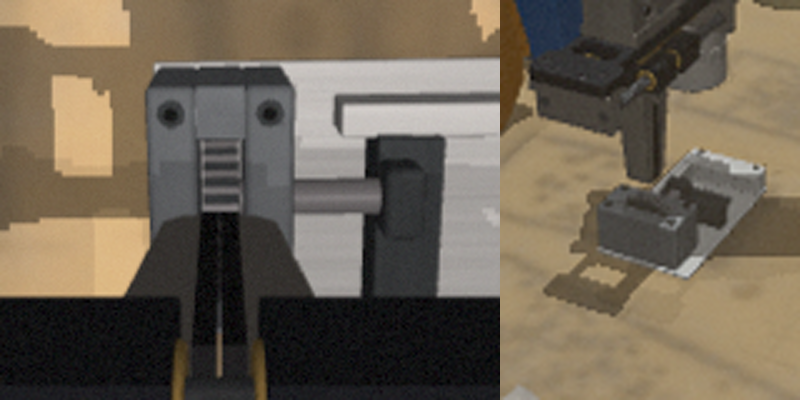

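```bash
python3 - <<'E'
from h import *
ci=viewer.camera_info("scene");K,R,t=ci["camera_matrix"],ci["R"],ci["t"]
T=np.array(robot.observe()["tcp_pos"]); w3=viewer.camera_info("wrist")
for h in (0,10,20,30): print(h,[((proj(K,R,t,T+[d,0,h])[0]-[255,160])*3.33+[500,0]).round(0) for d in(-10,10)],[((proj(w3["camera_matrix"],w3["R"],w3["t"],T+[d,0,h])[0]-[230,140])*2.5).round(0) for d in(5,10)])
print(T-(-w3["R"].T@w3["t"]))
for P in ([0,74,50],[-34,55,42],[34,55,42],[34,93,42],[-34,93,42]): print(P,((proj(K,R,t,C(P))[0]-[255,160])*3.33+[500,0]).round(0))
s=robot.observe();print(s["joints"],s["joint_torque"].round(1),s["contact_force"],s["wrist_torque"].round(2))
E
```

```text
0 [array([657., 215.]), array([635., 208.])] [array([217., 188.]), array([217., 170.])]
10 [array([657., 204.]), array([634., 197.])] [array([217., 199.]), array([217., 180.])]
20 [array([656., 193.]), array([634., 186.])] [array([216., 211.]), array([217., 192.])]
30 [array([656., 182.]), array([633., 175.])] [array([216., 225.]), array([216., 204.])]
[-6.61666713e+01  4.90045426e-02 -2.04047923e+02]
[0, 74, 50] [645. 194.]
[-34, 55, 42] [697. 202.]
[34, 55, 42] [620. 179.]
[34, 93, 42] [594. 204.]
[-34, 93, 42] [672. 228.]
[ 0.11880977  0.65062241 -0.36369157  1.72212465  0.29807208  0.82365957
 -1.94189399] [  0.  -55.2  -5.7 -19.6   0.   -0.1  -0. ] [-0.43234826 -0.0684724  -0.61144775] [-0.01  0.    0.  ]
```

```bash
python3 - <<'E'
from h import *
robot.servo_line(C([-9,74,28])[0],feed=80); robot.hold(.05); f0=np.mean([F() for _ in range(5)],0)
z=28
while z>8:
    z-=(1.5 if z>24 else .7); robot.servo_line(C([-9,74,z])[0],feed=60); f=F()-f0
    if f[2]>3.5: break
print(z,f.round(1),robot.observe()["tcp_pos"].round(1),robot.observe()["t"])
if f[2]>3.5:
    for x in(0,11):
        robot.servo_line(C([x,74,z])[0],feed=60); print((F()-f0).round(1))
    robot.servo_line(C([11,74,z+4])[0],feed=150)
    jaw("scene"); jaw("top"); print(robot.observe()["t"])
E
```

```text
15.100000000000009 [-1.7 -0.4  5.7] [623.5  58.5  15.9] 31.0
[ 1.6 -0.4  4.1]
[3.1 0.4 4.2]
scene jaw 0.69 [ 6.984e+02  2.229e+02 -3.000e-01]
scene jaw 0.59 [631.   10.8   3.3]
32.0833
```

```bash
cat >> h.py <<'E'
def quick(s,z=15.0,a=-10,b=11):
    robot.servo_line(C([s*a,74,z+3.5])[0],feed=200)
    robot.servo_line(C([s*a,74,z])[0],feed=60); f=F()
    robot.servo_line(C([s*b,74,z])[0],feed=70); g=F()
    robot.servo_line(C([s*b,74,z+3.5])[0],feed=120); print(f.round(1),g.round(1),F().round(1),robot.observe()["t"])
E
python3 - <<'E'
from h import *
for i in range(3): quick(1)
jaw("scene"); jaw("top")
cv2.imwrite("pics/w5.png",viewer.read_camera("wrist")[:,:,::-1]); print(viewer.camera_info("wrist")["t"])
E
```

```text
[-1.5  0.1  6.5] [3.1 0.3 4. ] [-0.5  0.4 -0.4] 33.2917
[-1.9 -0.2  6.5] [3.1 0.3 4.3] [-0.5  0.3 -0.7] 34.5
[-1.6 -0.1  7.3] [3.8 0.7 4.9] [-0.1  0.5 -1. ] 35.7083
scene jaw 0.52 [633.1  28.5   2. ]
scene jaw 0.21 [ 741.7 -205.2   -3.5]
top jaw 0.72 [ 4.878e+02 -2.584e+02  2.000e-01]
[ 51.75617932 636.0615409  385.12381782]
```

```bash
python3 - <<'E'
from h import *
S=pose(526,268.3,-.037)
robot.servo_line(C([11,74,45])[0],feed=250)
grip(1.0,25)
print(robot.observe()["t"])
p=S([-28,0,0])[0]
robot.movep([p[0],p[1],15],down(-.037)); f0=F()
robot.servo_line([p[0],p[1],-20],feed=120); print(F()-f0)
robot.servo_line([p[0],p[1],-29],feed=60); print(F()-f0)
grip(0,25); s=robot.observe(); print(s["grip_width"]*92,s["grip_force"],s["tcp_pos"],s["t"])
robot.servo_line([p[0],p[1],6],feed=120)
ci=viewer.camera_info("wrist"); im=viewer.read_camera("wrist"); pp("scraper_tip","wrist",ci); cv2.imwrite("pics/w6.png",im[:,:,::-1])
s=robot.observe(); print(s["grip_width"]*92,(F()-f0).round(1),s["t"])
E
```

```text
37.5917
[-0.08550593  1.01577527 -0.66845489]
[ 0.41027626  0.20860887 -1.02440362]
23.790363393094083 24.992880430072546 [498.0444402  269.50984563 -28.96355785] 40.375
23.608240075333846 [-0.6  0.9 -2.5] 40.9167
```

```bash
python3 - <<'E'
from h import *
a=C([-189,3.5,0])[0]; b=C([-116,3.5,0])[0]
for q in ([*a[:2],-25],[*b[:2],-29]): print(kin.ik(q,down(CA)) is not None)
T=robot.observe()["tcp_pos"]
robot.servo_line([T[0]-20,T[1]-25,27],feed=200)
robot.movep([a[0],a[1],27],down(CA))
robot.servo_line([a[0],a[1],-24],feed=130)
ci=viewer.camera_info("wrist"); im=viewer.read_camera("wrist"); cv2.imwrite("pics/w7.png",im[:,:,::-1])
pp("scraper_tip","wrist",ci);pp("slot_mouth","wrist",ci);pp("scraper","wrist",ci)
print(ci["t"].tolist(),ci["R"].tolist()); s=robot.observe(); print(s["t"],s["tcp_pos"],s["grip_width"]*92)
c=-ci["R"].T@ci["t"]
o=(250,90); im=cv2.resize(cv2.cvtColor(im,4)[90:240,250:390],None,fx=4,fy=4,interpolation=2)
# fence lip, mouth; predicted scraper blade edge
draw(im,ci["camera_matrix"],ci["R"],ci["t"],C,[FENCE,rect(-45,-45,-28,40,3),rect(-60,-60,-24.5,31.5,15),rect(-34,34,55,93,42)],np.array(o),4)
cv2.imwrite("pics/c7.png",im)
E
```

```text
True
True
wrist scraper 0.63 [472.5 -11.6   5.1]
[-18.47624940539082, 452.7691590939247, 296.36850736749636] [[0.011647325611242342, -0.9999309619335087, -0.001552795168366712], [-0.971196820724557, -0.011682205174659201, 0.23799214587202414], [-0.23799385542618393, -0.0012639022851355381, -0.9712658376213977]]
43.0167 [444.78221645 -13.74056645 -23.2390499 ] 23.35562635185829
```

View pics/c7.png

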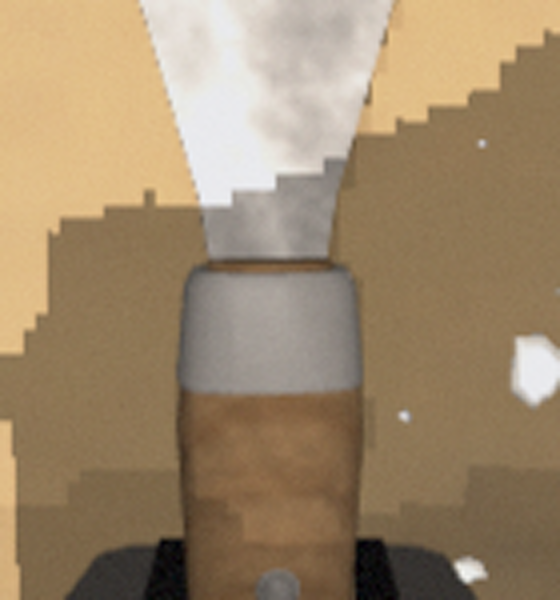

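```bash
python3 - <<'E'
from h import *
ci=viewer.camera_info("wrist"); im=cv2.imread("pics/w7.png")
B=rect(-60,-60,-24.5,31.5,15)
print(proj(ci["camera_matrix"],ci["R"],ci["t"],C(B)),proj(ci["camera_matrix"],ci["R"],ci["t"],C(FENCE)))
o=(220,0); im=cv2.resize(im[0:130,220:390],None,fx=4.5,fy=4.5,interpolation=2)
draw(im,ci["camera_matrix"],ci["R"],ci["t"],C,[FENCE,rect(-45,-45,-28,40,3),B,rect(-34,34,55,93,42)],np.array(o),4.5)
cv2.imwrite("pics/c7b.png",im)
E
```

```text
[[377.10191058 -17.28712245]
 [377.10191058 -17.28712245]
 [255.80972353 -17.22979721]
 [255.80972353 -17.22979721]] [[ 371.91328737  -66.51830964]
 [ 379.08796041 -272.98964162]
 [ 379.08796041 -272.98964162]
 [ 371.91328737  -66.51830964]]
```

View pics/c7b.png

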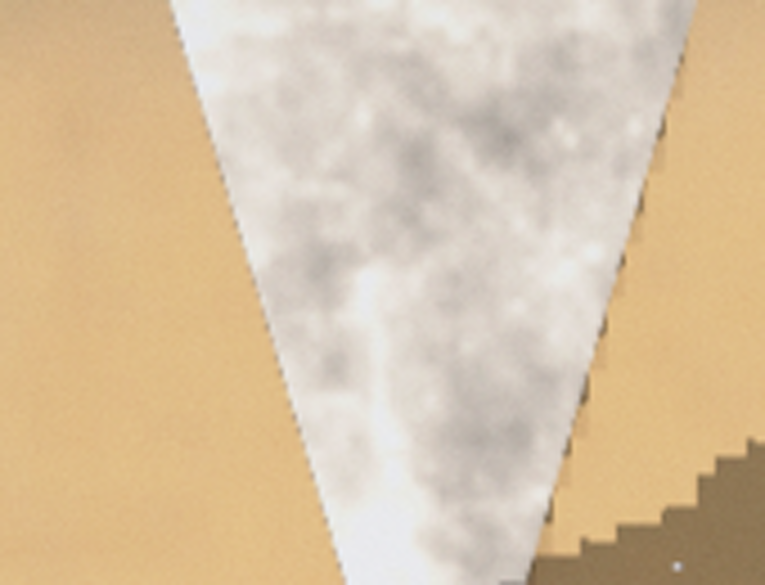

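```bash
python3 - <<'E'
from h import *
f0=F()
x,y,z=-124,3.5,-25
def go(feed=60):
    robot.servo_line(C([x,y,z])[0],feed=feed); return F()-f0
print(go(90).round(1)); 
z=-28; print("low",go(60).round(1))
while y>-3:
    y-=.8; f=go(40)
    if f[1]>2: break
print("y",y,f.round(1))
y+=.3
while x>-106:
    x+=1; f=go(50)
    if f[0]<-4: break
print("x",x,f.round(1))
s=robot.observe();print(s["t"],s["tcp_pos"],s["grip_width"]*92,C([x,y,z]))
E
```

```text
[-0.5 -0.7  0.3]
low [-0.5 -1.3  0.3]
y -3.7 [-1.7  2.1  0.9]
x -124 [-1.7  2.1  0.9]
46.3917 [508.77245717 -20.05077831 -28.06751473] 23.541893506435386 [[509.04019938 -20.13980933 -28.        ]]
```

```bash
python3 - <<'E'
from h import *
x,y,z=-124,-3.2,-28
def go(feed=60):
    robot.servo_line(C([x,y,z])[0],feed=feed); return F()
print(go().round(1))
while x<-103:
    x+=1.2; f=go(60)
    if f[0]<-5: break
print("x",x,f.round(1))
s=robot.observe();print(s["t"],s["tcp_pos"].round(1),s["grip_width"]*92)
ci=viewer.camera_info("wrist"); im=viewer.read_camera("wrist"); cv2.imwrite("pics/w8.png",im[:,:,::-1])
ci=viewer.camera_info("scene"); im=viewer.read_camera("scene"); cv2.imwrite("pics/s8.png",im[:,:,::-1])
for n in("scraper","scraper_tip"): pp(n,"scene")
E
```

```text
[-2.2  2.8 -0.6]
x -110.79999999999997 [-5.9  3.5 -0.7]
49.3917 [519.7 -19.8 -28.7] 23.3530201291053
scene scraper 0.92 [547.  -19.3   1.6]
scene scraper 0.37 [632.3  24.7  -1. ]
scene scraper_tip 0.57 [656.1 -16.4   6.7]
```

```bash
cat >> h.py <<'E'
def axis():
    """scraper's blade/ferrule midline from the wrist mask, as clamp-frame (x,y) points"""
    ci=viewer.camera_info("wrist"); im=viewer.read_camera("wrist"); m=viewer.silhouettes("scraper","wrist")
    if not m: return print("no mask"),im
    m=m[0]["mask"]; K,R=ci["camera_matrix"],ci["R"]; c=-R.T@ci["t"]; out=[]
    for r in np.flatnonzero(m.sum(1)>8)[::8]:
        u=np.flatnonzero(m[r]); d=R.T@np.linalg.inv(K)@[u.mean(),r,1]; p=c+d*(10-c[2])/d[2]-[633,-15.5,0]
        out.append((round(p[0]),round(p[1]-.01*p[0],1),len(u)))
    print(out); return im
E
python3 - <<'E'
from h import *
x,z=-110.8,-28
axis()
for y in(-2,-.8,.3):
    robot.servo_line(C([x,y,z])[0],feed=40); f=F(); print(y,f.round(1))
    if f[1]<1: break
axis(); print(robot.observe()["t"])
E
```

```text
[(8, np.float64(1.7), 104), (4, np.float64(1.5), 103), (1, np.float64(1.1), 99), (-3, np.float64(0.2), 97), (-6, np.float64(-0.0), 94), (-9, np.float64(-0.7), 91), (-13, np.float64(-1.4), 88), (-17, np.float64(-1.4), 84), (-20, np.float64(-1.7), 79), (-24, np.float64(-1.6), 75), (-27, np.float64(-1.6), 69), (-31, np.float64(-1.6), 63), (-35, np.float64(-1.8), 60), (-39, np.float64(-2.1), 55), (-43, np.float64(-2.6), 51), (-46, np.float64(-2.3), 46), (-50, np.float64(-2.1), 41), (-54, np.float64(-2.3), 36), (-58, np.float64(-2.5), 33), (-62, np.float64(-2.8), 32), (-67, np.float64(-3.0), 43), (-71, np.float64(-3.3), 46), (-75, np.float64(-3.3), 46), (-79, np.float64(-3.0), 47), (-84, np.float64(-3.0), 47), (-88, np.float64(-3.3), 48), (-93, np.float64(-3.3), 46), (-97, np.float64(-3.6), 45), (-102, np.float64(-3.6), 45), (-106, np.float64(-3.6), 43), (-111, np.float64(-3.6), 41), (-116, np.float64(-3.8), 40), (-121, np.float64(-3.8), 38), (-125, np.float64(-3.8), 38), (-130, np.float64(-3.8), 38), (-135, np.float64(-3.8), 38), (-140, np.float64(-4.1), 39), (-168, np.float64(-4.7), 41)
[... 633 characters left out ...]
(-1.7), 36), (-58, np.float64(-2.0), 33), (-62, np.float64(-2.0), 31), (-67, np.float64(-2.5), 43), (-71, np.float64(-2.2), 44), (-75, np.float64(-1.9), 47), (-79, np.float64(-2.2), 46), (-84, np.float64(-2.2), 46), (-88, np.float64(-2.2), 46), (-93, np.float64(-2.7), 44), (-97, np.float64(-2.4), 45), (-102, np.float64(-2.4), 43), (-106, np.float64(-2.7), 42), (-111, np.float64(-2.4), 41), (-116, np.float64(-2.9), 41), (-121, np.float64(-2.7), 38), (-125, np.float64(-2.6), 38), (-130, np.float64(-2.6), 38), (-135, np.float64(-2.6), 38), (-140, np.float64(-2.9), 39), (-169, np.float64(-2.9), 41), (-175, np.float64(-3.2), 36), (-180, np.float64(-3.2), 32), (-186, np.float64(-2.9), 27)]
50.2917
```

```bash
python3 - <<'E'
from h import *
x,y=-110.8,.3
robot.servo_line(C([x,y,-28])[0],feed=40); print(F().round(1))
robot.servo_line(C([x,y,-29])[0],feed=40); print(F().round(1))
grip(0.6); print(robot.observe()["t"],F().round(1))
robot.servo_line(C([x,y,30])[0],feed=160)
axis()
grip(0)
robot.movep(C([10,74,22])[0],down(CA))
print(robot.observe()["t"])
for i in range(2): quick(-1)
jaw("scene"); pp("scraper","scene"); pp("scraper_tip","scene")
E
```

```text
[-6.3  0.2  0. ]
[-8.  -0.6  6.4]
51.4167 [-0.2  0.5 -0.3]
[(16, np.float64(14.1), 36), (11, np.float64(2.3), 75), (6, np.float64(2.0), 74), (1, np.float64(1.0), 73), (-3, np.float64(0.4), 69), (-8, np.float64(-0.3), 67), (-13, np.float64(-1.3), 66), (-18, np.float64(-1.0), 61), (-23, np.float64(-1.0), 55), (-28, np.float64(-1.0), 51), (-33, np.float64(-1.0), 47), (-39, np.float64(-1.3), 42), (-44, np.float64(-1.3), 36), (-49, np.float64(-1.3), 30), (-55, np.float64(-1.0), 27), (-60, np.float64(-1.0), 23), (-66, np.float64(-1.3), 28), (-71, np.float64(-1.7), 33), (-77, np.float64(-1.7), 33), (-83, np.float64(-1.7), 33), (-89, np.float64(-1.7), 35), (-94, np.float64(-1.7), 35), (-100, np.float64(-1.7), 33), (-106, np.float64(-1.7), 31), (-113, np.float64(-1.7), 31), (-119, np.float64(-1.7), 29), (-125, np.float64(-1.7), 29), (-131, np.float64(-1.3), 30), (-138, np.float64(-1.0), 29), (-144, np.float64(-1.7), 29), (-151, np.float64(-1.7), 31), (-158, np.float64(-2.1), 32), (-164, np.float64(-1.7), 33), (-171, np.float64(-1.7), 29)]
53.55
[-0.2 -0.2  5.2] [-3.8 -0.8  8.4] [-0.2 -0.9 -0.6] 54.75
[ 0.3 -0.2  5.6] [-4.5  0.4  7.9] [ 0.  -0.3 -0.3] 55.9583
scene jaw 0.38 [ 6.296e+02  2.140e+01 -6.000e-01]
scene scraper 0.92 [547.8 -16.6   1.9]
scene scraper_tip 0.82 [651.7 -14.9   6.7]
```

```bash
python3 - <<'E'
from h import *
for i in range(3): quick(-1)
jaw("scene"); pp("scraper","scene"); pp("scraper_tip","scene"); axis()
cv2.imwrite("pics/w9.png",viewer.read_camera("wrist")[:,:,::-1]); print(robot.observe()["t"])
E
```

```text
[-0.1 -0.2  4.7] [-2.9 -0.8  7.6] [-0.1 -0.   0.6] 57.3667
[ 0.3 -0.4  6.6] [-4.1 -0.4  8.4] [1.1 1.6 0.1] 58.575
[0.2 0.1 5.7] [-3.1  0.9  8.8] [ 0.7 -0.1  0. ] 59.7833
scene jaw 0.53 [631.3  15.4  -1.4]
scene scraper 0.64 [546.6 -17.6  -1.3]
scene scraper 0.35 [7.043e+02 2.235e+02 7.000e-01]
scene scraper_tip 0.87 [655.9 -13.    4.1]
no mask
60.1333
```

```bash
python3 - <<'E'
from h import *
robot.servo_line(C([-10,74,70])[0],feed=200)
robot.movep(C([-40,30,130])[0],down(CA)); robot.hold(.2)
axis(); im=viewer.read_camera("wrist"); ci=viewer.camera_info("wrist"); print(robot.observe()["t"])
o=(200,40); i2=cv2.resize(cv2.cvtColor(im,4)[40:240,200:440],None,fx=3,fy=3,interpolation=2)
cv2.imwrite("pics/c9.png",i2)
E
```

```text
[(16, np.float64(-1.6), 41), (8, np.float64(-1.3), 42), (0, np.float64(-1.5), 42), (-8, np.float64(-2.2), 41), (-16, np.float64(-1.4), 39), (-24, np.float64(-1.1), 36), (-33, np.float64(-0.8), 29), (-41, np.float64(-1.0), 25), (-50, np.float64(-0.7), 20), (-58, np.float64(-0.9), 16), (-67, np.float64(-1.7), 21), (-76, np.float64(-1.9), 23), (-85, np.float64(-2.6), 22), (-94, np.float64(-6.1), 14), (-103, np.float64(-8.5), 10)]
61.3083
```

View pics/c9.png

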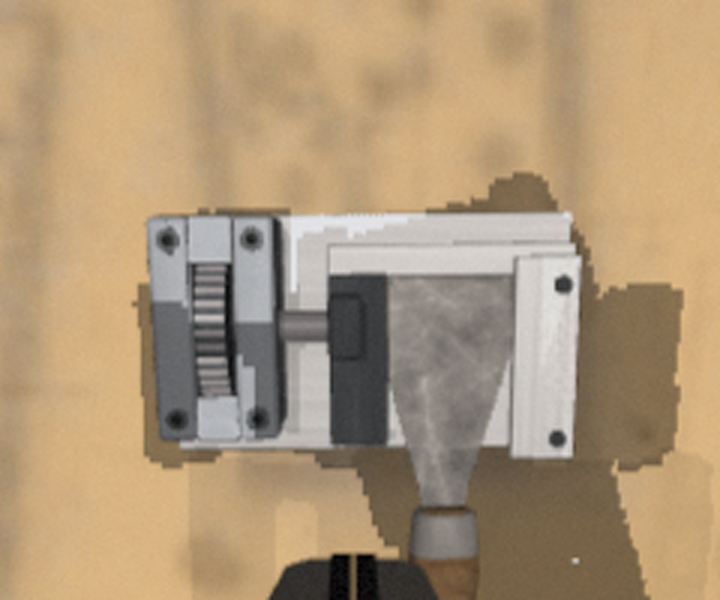

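```bash
python3 - <<'E'
from h import *
robot.movep(C([10,74,22])[0],down(CA))
quick(-1,z=14.9)
robot.servo_line(C([-10,74,60])[0],feed=200)
jaw("scene"); pp("scraper","scene"); pp("scraper_tip","scene"); print(robot.observe()["t"])
robot.movep(C([-40,30,130])[0],down(CA)); robot.hold(.15)
im=viewer.read_camera("wrist"); cv2.imwrite("pics/w10.png",im[:,:,::-1]); print(robot.observe()["t"])
# lip gap along a row through the jaw, compared with the previous view
b=cv2.imread("pics/c9.png")
b2=cv2.resize(cv2.cvtColor(im,4)[40:240,200:440],None,fx=3,fy=3,interpolation=2)
for k in (b,b2):
    g=np.diff(k[300:340].mean((0,2))); print(340+g[340:430].argmax(), 490+g[490:540].argmax())
print(cv2.phaseCorrelate(*[np.float32(k[210:450,320:400].mean(2)) for k in(b,b2)]),cv2.phaseCorrelate(*[np.float32(k[210:450,500:590].mean(2)) for k in(b,b2)]))
E
```

```text
[ 0.1 -0.7  3.9] [-0.9  0.4  7.9] [ 0.8 -0.4  0.4] 63.0833
scene jaw 0.52 [630.   13.8   4. ]
scene scraper 0.58 [542.  -16.2   1.4]
scene scraper_tip 0.78 [653.7 -19.3   8.6]
63.6417
64.2833
387 515
391 515
((0.6887891418086269, -0.10016001520659756), 0.17260709047317505) ((0.06727027074288117, -0.32933491936159953), 0.6493250816839713)
```

```bash
python3 - <<'E'
from h import *
robot.movep(C([10,74,20])[0],down(CA))
quick(-1,z=14.6)
quick(-1,z=14.6)
robot.servo_line(C([-10,74,60])[0],feed=200)
print(robot.observe()["t"])
robot.movep(C([-40,30,130])[0],down(CA)); robot.hold(.15)
im=viewer.read_camera("wrist"); cv2.imwrite("pics/w11.png",im[:,:,::-1])
b2=cv2.resize(cv2.cvtColor(im,4)[40:240,200:440],None,fx=3,fy=3,interpolation=2)
g=np.diff(b2[300:340].mean((0,2))); print(340+g[340:430].argmax(), 490+g[490:540].argmax(),robot.observe()["t"])
print(robot.job_done())
E
```

```text
[-0.1  0.3  4.8] [ 0.1 -0.8  8.3] [ 0.4  0.8 -0.1] 66.0583
[ 1.2 -0.3  6.4] [-0.1  0.6  8.2] [ 0.9  0.2 -0.4] 67.2667
67.625
392 515 68.2667
the job is handed in; nothing more can be done
None
```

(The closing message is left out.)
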